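# Complete an alternating disc-spring stack on its arbor

## Robot

A 6-joint arm with a two-finger parallel gripper is mounted at the origin on a cart in front of the work surface, level with it; the furniture and walls round the work are solid. World frame = base frame: x ahead of the robot, y to its left, z up, the work surface at z = 0. Lengths are in m, angles in rad, forces in N, time in s.
With the tool pointing down it reaches from about 0.225 to 0.875 m from the base axis. Payload 3.4 kg.
Tool frame: the origin (TCP) lies midway between the tips of the shut fingers; the grasp point (between the pads) lies 19 mm behind it (pinch_z is the distance from the TCP to the grasp point, in m); z points along the fingers, y is the line along which they close (so a half turn about z gives the same grasp; the last joint's range is limited). The gripper opens to 85 mm and grips with 20 to 120 N. Pads are 22 mm wide; open, the fingers measure 114 mm over their backs; the gripper's body (76 mm by 85 mm) begins 54 mm behind the grasp point. The pads swing forward as they close: fully open they stand 13 mm farther back than shut.
Start: joints at [-1.382, 0.276, 1.505, -0, 1.361, -0.121], TCP at [0.175, -0.548, 0.231] pointing down, gripper open.
Joint ranges: [-2.89, 2.89], [-0.75, 2.08], [0.22, 2.7], [-1.18, 4.32], [0.11, 2.71], [-2.7, 2.7]. Speed limits (rad/s): [2.57, 2.57, 3.14, 3.14, 3.14, 3.14].

## Interface

Orientations are given as a unit quaternion [w, x, y, z].
In Python, from rig import get_state, get_image, sign_off, pinch_z gives the robot as it stands.
- The arm moves only by the tool send_rows, never from a script. Its argument "steps" is one flat list of numbers, 5 for each row, row after row: the gripper's target within -1 to 1 (fully open at 1, half-way at 0, shut at -1), then the shift along the tool's x, y, z in cm, then the turn about the tool's z in degrees. In form: [gripper, x, y, z, roll, gripper, x, y, z, roll, ...]. A call has 1 to 12 rows; each row shifts and turns the commanded pose from where the row before left it, along the tool's axes as they then stand; what a row does not reach is not made up. A row lasts 1/10 s, in which the tool goes at most 50 mm and 8.59 degrees, less where a joint would pass 70% of its speed; a pose out of reach is approached as far as the arm can. A call is refused whole if a number of a shift passes 5 or a number of a turn 8.59, either way. A call with a gripper value outside its range is refused whole. The fingers move at their own pace and stop on an object; "newtons" is the grip in N (left out, the last holds). Time passes only in rows, so rows that do not move let the fingers close. It gives the time, the measured TCP pose, the force, the opening and the grip force at its end, in the units of the state.
- get_state(): the state, without advancing time (a new reading comes with each control period).
- get_image(name): name is "side" or "top"; returns a dict with "color" (400x640x3 uint8, red, green, blue), "mtx" (3x3 intrinsics, pixels), "T" (4x4, takes a point from camera to world coordinates). Camera axes: x right, y down, z forward; pixel columns grow to the right and rows downward; lengths in m; the calibration is good to about 2 mm. A picture is of the moment at which its call begins. There is no depth.
- sign_off(): hands the job in; it is judged then, once.
The state is a dict: "clock": time; "qpos": joint angles; "qd": joint speeds; "effort": joint torques, N m; "position": TCP position; "ee_rot": TCP orientation; "contact_force": force on the tool from outside, world axes, zero at the start; "moment": the same for the moment, N m; "width": finger opening in m; "gripper_force": force on a finger pad.
Only numpy, scipy, OpenCV 4.12 (cv2) and the standard library are available. Lean on these libraries where they do the work, as an engineer would, in place of code of your own. Each camera call takes 0.05 s, during which the arm holds its last target. There are 200 camera calls.

## Task

One disc spring already sits on the upright arbor with its hollow yellow side up. Thread the two loose disc springs over the arbor so that the faces alternate: first the one lying crown up (hollow side down), rim to rim on the seated spring, then the one lying hollow yellow side up, crown to crown on top of it. Leave both springs lying flat on the stack and leave the two flat flanges where they lie.

Things in the scene. Friction and masses are not known exactly. Their poses are not given: they have to be found in the camera images.
- arbor: Fixed round aluminium base, 72 mm diameter, 10 mm high, with an upright steel rod 18 mm in diameter standing in its centre; the rod is straight up to 58 mm above the work surface and tapers from there to a 6 mm blunt tip at 72 mm. One disc spring of the same kind as the loose ones is already fixed on it, hollow yellow side up, from 10 mm to 26 mm height (its rim, 56 mm across, is the top). Origin: on the rod's axis at the underside of the base (work surface); z up.
- spring_crown_up: Loose disc spring (stiff conical washer, dark steel, about 0.11 kg), 56 mm outer diameter, 16 mm high, bore 25 mm, rigid. It lies crown up: the narrow end (flat ring 40 mm across) is on top and the wide rim on the work surface, so only dark steel shows. Its lowest 10 mm is a straight cylindrical rim, 56 mm across, to grip by; above it narrows. Origin: centre of its underside as it lies; z up. On the stack its underside belongs 26 mm above the arbor's origin.
- spring_hollow_up: Loose disc spring of the same make and size (56 mm outer diameter, 16 mm high, bore 25 mm, about 0.11 kg), lying the other way: the narrow crown (40 mm across) is down and the wide rim up, so the yellow-painted hollow face shows from above. Its upper 10 mm is the straight cylindrical rim, 56 mm across, to grip by. Origin: centre of its underside as it lies; z up. On the finished stack its underside belongs 42 mm above the arbor's origin, its top at 58 mm.
- flange_a: Bystander: flat pale turned flange with a bore and small bolt holes, 62 mm diameter, 12 mm thick. Not part of the stack. Origin: centre of its underside.
- flange_b: Bystander: flat pale turned flange with a bore and small bolt holes, 56 mm diameter, 12 mm thick. Not part of the stack. Origin: centre of its underside.
Not all that is in view belongs to the job. Leave any blue or turquoise look-alike of the spring_crown_up alone.

How it is judged:
On the way, in this order (a step that is already met when the one before it is completed fails the run):
1. the crown-up spring rests on the arbor, rim to rim on the fixed spring, let go, before the other spring goes on (horizontal distance between spring_crown_up and arbor below 0.012 m and z of spring_crown_up in the frame of arbor between 0.021 and 0.031 m and angle between spring_crown_up's own z axis and vertical below 0.18 rad and linear speed of spring_crown_up below 0.03 m/s and contact force between the fingers and spring_crown_up below 0.3 N and horizontal distance between spring_hollow_up and arbor above 0.05 m), for 0.2 s.
2. the hollow-up spring rests on the arbor, crown to crown on the other one (horizontal distance between spring_hollow_up and arbor below 0.012 m and z of spring_hollow_up in the frame of arbor between 0.037 and 0.047 m and angle between spring_hollow_up's own z axis and vertical below 0.18 rad and linear speed of spring_hollow_up below 0.03 m/s), for 0.2 s.
At the end, for the whole second after the job is handed in: Crown-up spring threaded on the arbor, underside 26 mm above the arbor's origin, still crown up; hollow-up spring on it, underside at 42 mm, still hollow side up (heights within 5 mm). Both within 12 mm of the arbor's axis, within 10 degrees of level, at rest (all of step 2 and horizontal distance between spring_crown_up and arbor below 0.012 m and z of spring_crown_up in the frame of arbor between 0.021 and 0.031 m and angle between spring_crown_up's own z axis and vertical below 0.18 rad and linear speed of spring_crown_up below 0.03 m/s); the robot touches nothing.
It fails at once if a flange is moved more than 30 mm from where it lay (distance of any of flange_a, flange_b from where it was at the start of the episode above 0.03 m).
It also fails if it takes over 56 s, if anything falls off the work surface, if the arm or the gripper's body presses on something with over 40 N, if the wrist force passes 120 N, or if a joint passes its speed limit or range.

## Working session

There is one attempt and no reset: what is moved stays moved. The work goes in short steps, Python scripts to look and compute and a tool call to move; the robot and the scene stay as the last step left them, time stands still between calls to the robot, and variables do not carry over. Pictures are saved under pics/ and viewed, at most 10 in all, crops included, and the job is handed in when it is done.

Besides the shell and the picture viewer there is one more tool, called after "Call:" as name(argument=value, ...) on one line, values as JSON. send_rows: Moves the arm, as the interface text tells. Its arguments: {"type":"object","properties":{"steps":{"type":"array"},"newtons":{"type":"number"}},"required":["steps"]}

```bash
mkdir -p pics; python3 - <<'E'
from rig import *
import cv2,numpy as np
s=get_state();print({k:np.round(v,3) for k,v in s.items()},pinch_z)
for n in("top","side"):
    i=get_image(n);cv2.imwrite(f"pics/{n}0.png",i["color"][...,::-1]);print(n,i["mtx"].round(1).tolist(),i["T"].round(3).tolist())
E
```

```text
{'clock': np.float64(0.0), 'qpos': array([-1.382,  0.277,  1.506, -0.   ,  1.361, -0.121]), 'qd': array([ 0.001, -0.001, -0.001, -0.001,  0.   ,  0.001]), 'effort': array([ 1.0000e-03, -4.1677e+01, -2.4581e+01,  0.0000e+00,  1.1000e-02,
       -0.0000e+00]), 'position': array([ 0.175, -0.547,  0.23 ]), 'ee_rot': array([-0.001,  0.988,  0.154, -0.   ]), 'contact_force': array([-0.287, -0.024, -0.535]), 'moment': array([-0.017, -0.011,  0.004]), 'gripper_force': np.float64(0.0), 'width': np.float64(0.085)} 0.0187
top [[432.8, 0.0, 326.8], [0.0, 432.8, 192.0], [0.0, 0.0, 1.0]] [[-0.028, -0.993, 0.118, 0.417], [-1.0, 0.028, -0.001, -0.137], [-0.002, -0.118, -0.993, 0.867], [0.0, 0.0, 0.0, 1.0]]
side [[502.0, 0.0, 317.1], [0.0, 502.0, 196.3], [0.0, 0.0, 1.0]] [[-0.988, -0.079, 0.136, 0.378], [-0.157, 0.441, -0.884, 0.749], [0.009, -0.894, -0.448, 0.49], [0.0, 0.0, 0.0, 1.0]]
```

View pics/top0.png

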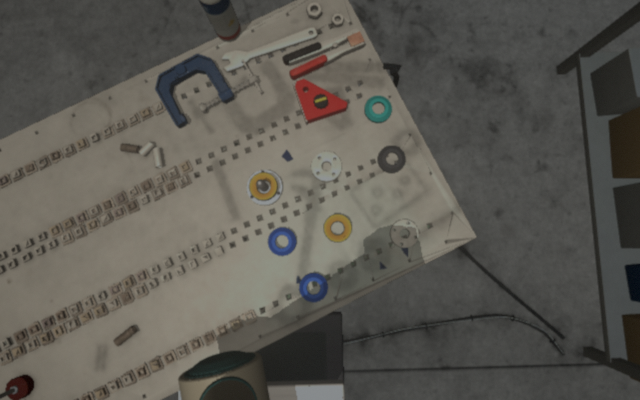

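View pics/side0.png

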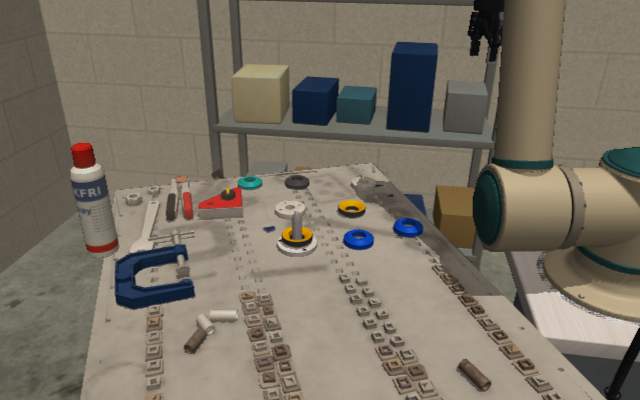

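The top view shows the arbor near (265,186), the dark crown-up spring at (391,159), the yellow hollow-up spring at (337,228), and flanges at (326,166) and (404,233). Blue rings lie at (282,241) and (313,287) and a teal one at (378,109). The side view agrees: arbor (297,238), dark (297,182), yellow (351,208).

```bash
cat >h.py <<'E'
import cv2,numpy as np
from rig import *
def ray(im,uv,z):
    K,T=im["mtx"],im["T"];d=T[:3,:3]@np.linalg.solve(K,[uv[0],uv[1],1]);o=T[:3,3]
    return (o+d*(z-o[2])/d[2])[:2]
def blob(im,kind,c,r):
    """largest contour of a colour mask in a window round c"""
    hsv=cv2.cvtColor(im["color"],cv2.COLOR_RGB2HSV).astype(int)
    h,s,v=hsv[...,0],hsv[...,1],hsv[...,2]
    m={"yellow":(h>12)&(h<32)&(s>120)&(v>70),"dark":(v<95)&(s<90),"black":(v<60)}[kind]
    w=np.zeros(m.shape,bool);w[c[1]-r:c[1]+r,c[0]-r:c[0]+r]=1
    m=(m&w).astype(np.uint8)
    cs=cv2.findContours(m,cv2.RETR_EXTERNAL,cv2.CHAIN_APPROX_NONE)[0]
    return max(cs,key=cv2.contourArea)
def outline(im,kind,c,r,z):
    k=blob(im,kind,c,r)[:,0,:]
    p=np.array([ray(im,q,z) for q in k],np.float32)
    (x,y),rad=cv2.minEnclosingCircle(p);e=cv2.fitEllipse(p)
    return np.round([x,y,2*rad,*e[0],*e[1]],4)
E
python3 - <<'E'
from h import *
t=get_image("top");s=get_image("side")
for nm,im,k,c,r,z in [("dark",t,"dark",(391,159),20,.006),("dark",s,"dark",(297,182),18,.006),
  ("hol",t,"yellow",(337,228),22,.016),("hol",s,"yellow",(351,208),22,.016),
  ("arb",t,"yellow",(265,186),22,.026),("arb",s,"yellow",(297,236),24,.026)]:
    print(nm,outline(im,k,c,r,z))
a=np.vstack([np.hstack([cv2.resize(t["color"][y-25:y+25,x-32:x+32],(390,300),interpolation=2) for x,y in q]) for q in [((391,159),(337,228)),((265,186),(404,233))]])
cv2.imwrite("pics/crop.png",a[...,::-1])
E
```

```text
dark [ 0.5838 -0.2693  0.0604  0.5837 -0.2703  0.0539  0.0576]
dark [ 0.5799 -0.2705  0.0776  0.5813 -0.2696  0.0547  0.0757]
hol [ 0.4479 -0.1567  0.0526  0.4478 -0.1568  0.0502  0.0506]
hol [ 0.4455 -0.1559  0.056   0.4455 -0.1557  0.0528  0.0535]
arb [ 0.5328 -0.0131  0.0527  0.5329 -0.0134  0.0504  0.0512]
arb [ 0.5307 -0.0127  0.0566  0.5307 -0.012   0.0495  0.0522]
```

View pics/crop.png

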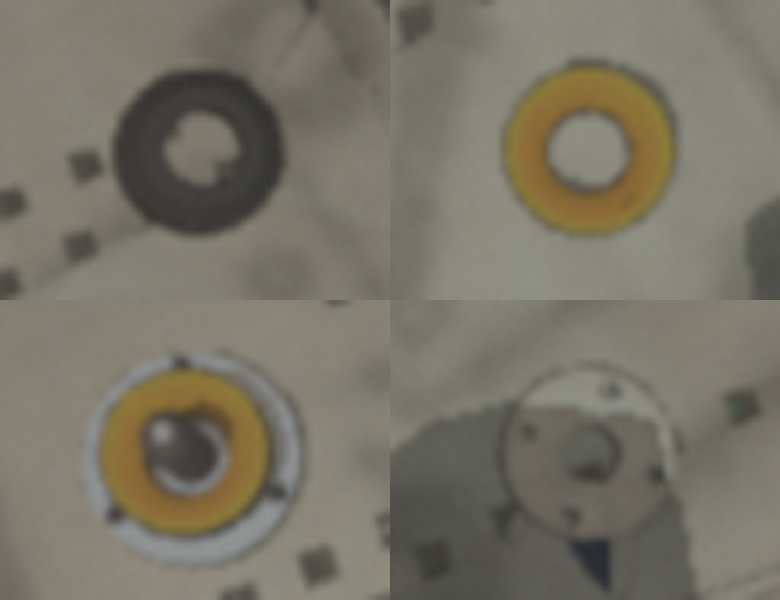

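Call:
send_rows(steps=[0.5, 0, 0, 0, 5.9, 0.5, 0, 0, 0, 5.9, 0.5, 0, 0, 0, 5.9, 0.5, 2, -1.4, 0, 0, 0.5, 3, -2, 0, 0, 0.5, 3, -2, 0, 0, 0.5, 3, -2, 0, 0, 0.5, 3, -2, 0, 0, 0.5, 3, -2, 0, 0, 0.5, 3, -2, 0, 0, 0.5, 3, -2, 0, 0, 0.5, 3, -2, 0, 0], newtons=40)

```text
clock: 1.4
position: [0.4362, -0.3724, 0.2312]
ee_rot: [-0.0, 1.0, 0.0, -0.0]
contact_force: [0.0, -0.9, 0.6]
width: 0.0639
gripper_force: 0.0
```

Call:
send_rows(steps=[0.5, 3, -2, 2, 0, 0.5, 3, -2, 2, 0, 0.5, 3, -2, 2, 0, 0.5, 3, -2, 2, 0, 0.5, 0, 0, 0, 0, 0.5, 0, 0, 0, 0, 0.5, 0, 0, 0, 0])

```text
clock: 2.1
position: [0.5547, -0.294, 0.1518]
ee_rot: [0.0, 1.0, 0.0, 0.0]
contact_force: [-0.0, -0.6, 0.3]
width: 0.0639
gripper_force: 0.0
```

```bash
python3 - <<'E'
from h import *
s=get_state();print(s["clock"],s["position"].round(4),s["ee_rot"].round(4),s["width"],s["qpos"].round(2),s["contact_force"].round(2))
E
```

```text
2.1 [ 0.5547 -0.294   0.1518] [5.e-04 1.e+00 3.e-04 0.e+00] 0.06386215940201868 [-0.6   0.4   1.51 -0.    1.23  0.97] [-0.01 -0.59  0.27]
```

Call:
send_rows(steps=[0.5, 1.4, -1.2, 2, 0, 0.5, 1.4, -1.2, 2, 0, 0.5, 0, 0, 3, 0, 0.5, 0, 0, 3, 0, 0.5, 0, 0, 2, 0, 0.5, 0, 0, 0, 0, 0.5, 0, 0, 0, 0])

```text
clock: 2.8
position: [0.5829, -0.2706, 0.0324]
ee_rot: [0.0, 1.0, -0.0, 0.0]
contact_force: [0.6, 0.3, 0.8]
width: 0.0642
gripper_force: 0.0
```

```bash
python3 - <<'E'
from h import *
s=get_state();print(s["position"].round(4),s["width"])
i=get_image("side")["color"][110:230,220:380];j=get_image("top")["color"][100:220,310:470]
cv2.imwrite("pics/a.png",cv2.resize(np.vstack([i[:,:],j]),(400*2,600)if 0 else (640,600*1),interpolation=2)[...,::-1]) if 0 else cv2.imwrite("pics/a.png",cv2.resize(np.hstack([i,j]),(800,300),interpolation=2)[...,::-1])
E
```

```text
[ 0.5829 -0.2706  0.0324] 0.06423837223626179
```

View pics/a.png

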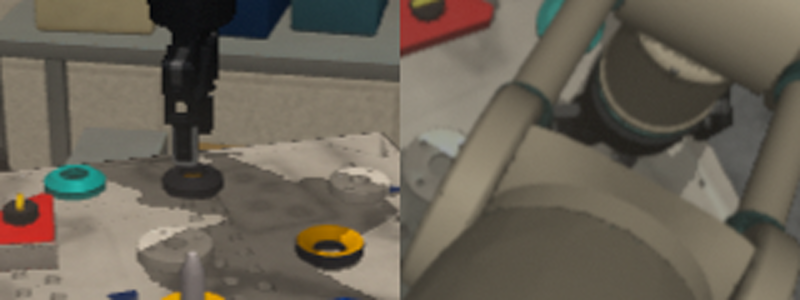

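```bash
python3 - <<'E'
from h import *
i=get_image("side");T=np.linalg.inv(i["T"]);s=get_state()["position"]
def pr(p):
    q=i["mtx"]@(T[:3,:3]@p+T[:3,3]);return (q[:2]/q[2]).round(1)
for dz in (0,.004,.008):print(dz,pr(s+[0,.0321,dz]),pr(s+[.011,.0321,dz]),pr(s+[-.011,.0321,dz]))
print(pr(np.array([s[0],s[1],.006])),pr(np.array([.5826,-.2698,.006])))
c=i["color"][150:182,284:308];print(c.sum(2)[::2,::2])
E
```

```text
0 [292.7 176.4] [287.8 176. ] [297.6 176.8]
0.004 [292.6 174.7] [287.7 174.4] [297.6 175.1]
0.008 [292.6 173.1] [287.7 172.7] [297.6 173.4]
[295.6 181.7] [296.2 181.8]
[[247  81  87 112 157  83  71  84  72  75 251 369]
 [245  84  85 240 355 126  80  84  79  77 244 357]
 [251  89  86  89  81 243  87  79  79  78 237 359]
 [256  97 104 102 113  91  86  89  85  81 234 357]
 [330  92  95  94  93  93  90  82  86  79 244 353]
 [327 348 278  86  86  84 129 155  82  84 235 351]
 [332 332 296  97  92  94 179 177  88  86 261 348]
 [334 286 298  93  95  95 187 296 362 366 359 351]
 [337 222 292  93  91  94 179 283 340 342 349 342]
 [316 214 312  99  98  96 173 255 282 280 283 280]
 [240 207 317  97 110  97 173 253 195 248 439 441]
 [252 245 249  96  99  94 173 243 341 231 243 250]
 [215 221 235 249 230 209 230 247 417 437 374 276]
 [265 263 247 165 133 128 140 127 130 133 181 270]
 [269 212 132 140 110 121 119 121 116 111 129 123]
 [220 137 138 137 133 154 170 165 128 130 131 126]]
```

Call:
send_rows(steps=[0.5, 0, 0, 1.5, 0, 0.5, 0, 0, 1.5, 0, 0.5, 0, 0, 0, 0, 0.5, 0, 0, 0, 0])

```text
clock: 3.35
position: [0.5836, -0.2697, 0.0023]
ee_rot: [0.0, 1.0, 0.0, 0.001]
contact_force: [0.8, -0.7, -0.2]
width: 0.0645
gripper_force: 0.0
```

Call:
send_rows(steps=[0.5, 0, 0, 0.2, 0, 0.5, 0, 0, 0.2, 0, 0.5, 0, 0, 0, 0])

```text
clock: 3.65
position: [0.5832, -0.2694, -0.0024]
ee_rot: [0.0, 1.0, 0.0, 0.0]
contact_force: [0.5, 1.2, 0.7]
width: 0.0643
gripper_force: 0.0
```

No contact yet; close and watch the force.

Call:
send_rows(steps=[-0.2, 0, 0, 0, 0, -0.2, 0, 0, 0, 0, -0.2, 0, 0, 0, 0, -0.2, 0, 0, 0, 0], newtons=40)

```text
clock: 4.05
position: [0.5832, -0.2695, -0.0019]
ee_rot: [0.0, 1.0, 0.0, 0.0]
contact_force: [-1.8, -0.0, 6.3]
width: 0.0528
gripper_force: 41.7
```

Call:
send_rows(steps=[0.5, 0, 0, 0, 0, 0.5, 0, 0, 0, 0, 0.5, 0, 0, 0.2, 0, 0.5, 0, 0, 0.2, 0, 0.5, 0, 0, 0, 0])

```text
clock: 4.55
position: [0.5831, -0.2693, -0.006]
ee_rot: [0.0, 1.0, 0.0, 0.0]
contact_force: [-1.1, 0.2, 7.3]
width: 0.0643
gripper_force: 3.0
```

Call:
send_rows(steps=[-0.2, 0, 0, 0, 0, -0.2, 0, 0, 0, 0, -0.2, 0, 0, 0, 0, -0.2, 0, 0, 0, 0])

```text
clock: 4.95
position: [0.5844, -0.2699, -0.0035]
ee_rot: [0.001, 1.0, 0.0, 0.002]
contact_force: [-1.8, 2.5, 17.4]
width: 0.0529
gripper_force: 46.3
```

Call:
send_rows(steps=[-0.2, 0, 0, -0.5, 0, -0.2, 0, 0, -1, 0, -0.2, 0, 0, -2, 0, -0.2, 0, 0, -3, 0, -0.2, 0, 0, -3, 0, -0.2, 0, 0, -2, 0, -0.2, 0, 0, 0, 0, -0.2, 0, 0, 0, 0])

```text
clock: 5.75
position: [0.5826, -0.2691, 0.1077]
ee_rot: [-0.0, 1.0, 0.0, -0.0]
contact_force: [-0.2, 0.5, -1.5]
width: 0.0529
gripper_force: 42.3
```

```bash
python3 - <<'E'
from h import *
s=get_state();print(s["position"].round(4),s["width"],s["gripper_force"],s["contact_force"])
i=get_image("side")["color"][60:220,220:380]
cv2.imwrite("pics/b.png",cv2.resize(i,(560,560),interpolation=2)[...,::-1])
E
```

```text
[ 0.5826 -0.2691  0.1077] 0.05287333855499484 42.2886783949798 [-0.1796299   0.52636305 -1.50939957]
```

View pics/b.png

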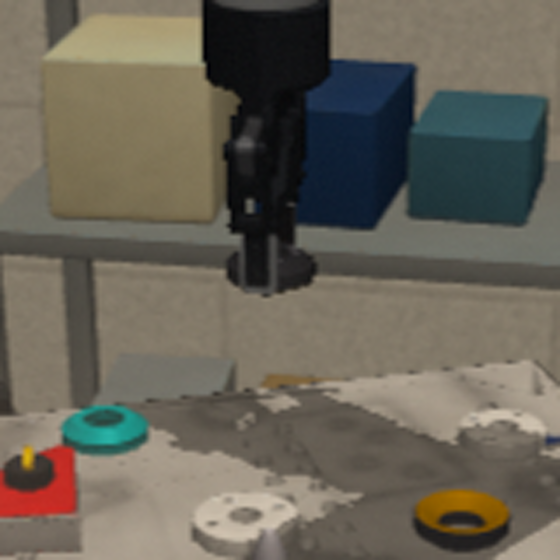

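Call:
send_rows(steps=[-0.2, -0.3, -1.6, 0, 0, -0.2, -0.6, -3, 0, 0, -0.2, -0.6, -3, 0, 0, -0.2, -0.6, -3, 0, 0, -0.2, -0.6, -3, 0, 0, -0.2, -0.6, -3, 0, 0, -0.2, -0.6, -3, 0, 0, -0.2, -0.6, -3, 0, 0, -0.2, -0.3, -2, 0, 0, -0.2, -0.1, -1, 0, 0, -0.2, 0, 0, 0, 0, -0.2, 0, 0, 0, 0])

```text
clock: 7.0
position: [0.5337, -0.0136, 0.1079]
ee_rot: [0.0, 1.0, 0.001, -0.0]
contact_force: [-0.1, -0.4, -1.6]
width: 0.0529
gripper_force: 42.3
```

```bash
python3 - <<'E'
from h import *
s=get_state();print(s["position"].round(4),s["width"],s["contact_force"])
i=get_image("side");T=np.linalg.inv(i["T"]);p=s["position"]
def pr(p):
    q=i["mtx"]@(T[:3,:3]@p+T[:3,3]);return (q[:2]/q[2]).round(1)
print(pr(p+[0,0,.003]),pr(np.r_[p[:2],.072]),pr(np.r_[p[:2],.05]),pr(p+[0,.03,.004]))
cv2.imwrite("pics/c.png",cv2.resize(i["color"][140:280,220:380],(640,560),interpolation=2)[...,::-1])
E
```

```text
[ 0.5337 -0.0136  0.1079] 0.05292613074703418 [-0.09650298 -0.38981232 -1.55688313]
[294.7 190.6] [294.9 210.4] [295.1 221.4] [291.2 197.8]
```

View pics/c.png

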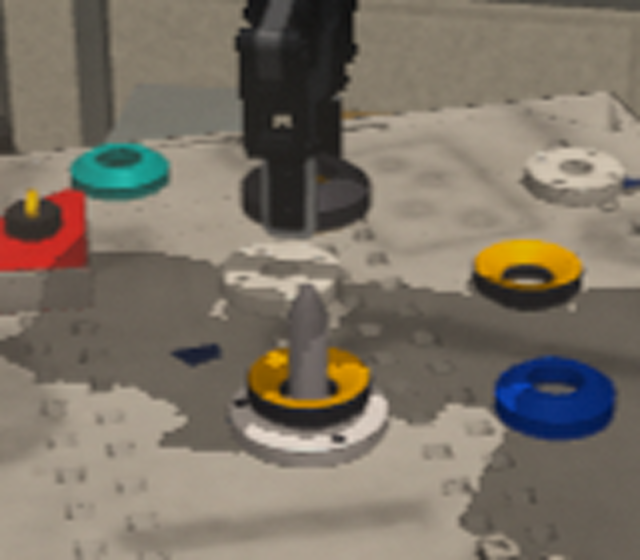

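Call:
send_rows(steps=[-0.2, 0, 0, 1.5, 0, -0.2, 0, 0, 1.5, 0, -0.2, 0, 0, 0.8, 0, -0.2, 0, 0, 0.6, 0, -0.2, 0, 0, 0.6, 0, -0.2, 0, 0, 0.3, 0, -0.2, 0, 0, 0, 0])

```text
clock: 7.75
position: [0.5338, -0.0134, 0.055]
ee_rot: [0.0, 1.0, 0.0, -0.0]
contact_force: [-0.8, 1.1, -0.5]
width: 0.0527
gripper_force: 42.3
```

Call:
send_rows(steps=[-0.2, 0, 0, 0.6, 0, -0.2, 0, 0, 0.6, 0, -0.2, 0, 0, 0.6, 0, -0.2, 0, 0, 0.6, 0, -0.2, 0, 0, 0.3, 0, -0.2, 0, 0, 0, 0])

```text
clock: 8.35
position: [0.5334, -0.0133, 0.0276]
ee_rot: [-0.0, 1.0, 0.0, -0.001]
contact_force: [-1.4, -0.6, -1.7]
width: 0.0528
gripper_force: 42.3
```

Call:
send_rows(steps=[-0.2, 0, 0, 0.2, 0, -0.2, 0, 0, 0.1, 0, -0.2, 0, 0, 0, 0])

```text
clock: 8.65
position: [0.5339, -0.0134, 0.0253]
ee_rot: [0.0, 1.0, 0.0, 0.0]
contact_force: [-0.9, -0.7, -1.5]
width: 0.0529
gripper_force: 42.3
```

Call:
send_rows(steps=[-0.2, 0, 0, 0.1, 0, -0.2, 0, 0, 0.1, 0, -0.2, 0, 0, 0, 0])

```text
clock: 8.95
position: [0.5338, -0.0134, 0.0232]
ee_rot: [0.0, 1.0, 0.0, -0.0]
contact_force: [0.2, 0.3, -1.2]
width: 0.0527
gripper_force: 42.3
```

Call:
send_rows(steps=[-0.2, 0, 0, 0.1, 0, 0.5, 0, 0, 0, 0, 0.5, 0, 0, 0, 0, 0.5, 0, 0, 0, 0, 0.6, 0, 0, -1, 0, 0.6, 0, 0, -2, 0, 0.6, 0, 0, -3, 0, 0.6, 0, 0, -3, 0, 0.6, 0, 0, -2, 0, 0.6, 0, 0, 0, 0])

```text
clock: 9.95
position: [0.5363, -0.0137, 0.1361]
ee_rot: [0.001, 1.0, 0.0, 0.004]
contact_force: [1.5, 0.1, 0.6]
width: 0.0683
gripper_force: 0.0
```

```bash
python3 - <<'E'
from h import *
s=get_state();print(s["position"].round(4),s["width"],s["contact_force"])
i=get_image("side")
cv2.imwrite("pics/d.png",cv2.resize(i["color"][140:280,220:380],(640,560),interpolation=2)[...,::-1])
E
```

```text
[ 0.5363 -0.0137  0.1361] 0.06834483221795236 [1.54761387 0.09907092 0.61440807]
```

View pics/d.png

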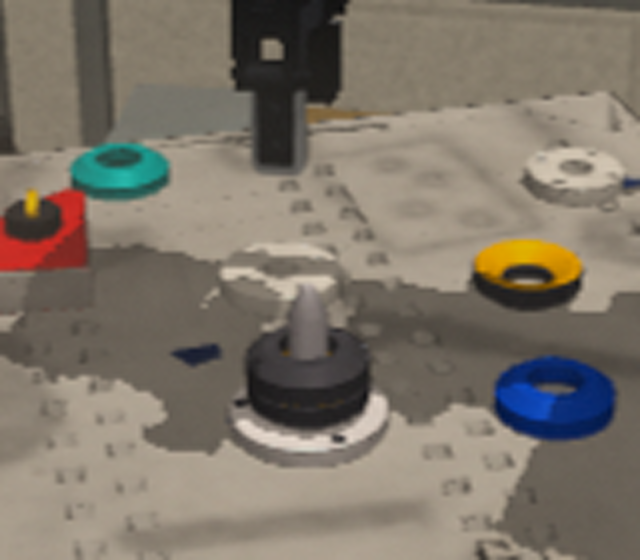

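Call:
send_rows(steps=[0.6, -1, 1.4, 0, 0, 0.6, -1.5, 2.4, 0, 0, 0.6, -1.5, 2.4, 0, 0, 0.6, -1.5, 2.4, 0, 0, 0.6, -1.5, 2.4, 1, 0, 0.6, -1.5, 2.4, 2, 0, 0.6, 0, 0.8, 3, 0, 0.6, 0, 0, 2, 0, 0.6, 0, 0, 1, 0, 0.6, 0, 0, 0, 0, 0.6, 0, 0, 0, 0])

```text
clock: 11.1
position: [0.4489, -0.1555, 0.0424]
ee_rot: [0.0, 1.0, 0.001, -0.0]
contact_force: [0.1, -0.3, 1.1]
width: 0.0684
gripper_force: 0.0
```

Call:
send_rows(steps=[0.6, -0.1, 0.1, 1, 0, 0.6, 0, 0, 1, 0, 0.6, 0, 0, 1, 0, 0.6, 0, 0, 1, 0, 0.6, 0, 0, 0, 0, 0.6, 0, 0, 0, 0])

```text
clock: 11.7
position: [0.4477, -0.1563, 0.0018]
ee_rot: [-0.0, 1.0, 0.0, -0.0]
contact_force: [0.4, -0.7, 0.1]
width: 0.0681
gripper_force: 0.0
```

Call:
send_rows(steps=[-0.2, 0, 0, 0, 0, -0.2, 0, 0, 0, 0, -0.2, 0, 0, 0, 0, -0.2, 0, 0, 0, 0, -0.2, 0, 0, 0, 0])

```text
clock: 12.2
position: [0.4483, -0.1566, 0.003]
ee_rot: [0.0, 1.0, 0.001, 0.0]
contact_force: [-1.7, 1.1, 6.5]
width: 0.0532
gripper_force: 41.5
```

Call:
send_rows(steps=[-0.2, 0, 0, -0.5, 0, -0.2, 0, 0, -1, 0, -0.2, 0, 0, -2, 0, -0.2, 0, 0, -3, 0, -0.2, 0, 0, -3, 0, -0.2, 0, 0, -1.5, 0, -0.2, 0, 0, 0, 0])

```text
clock: 12.9
position: [0.4498, -0.1573, 0.1151]
ee_rot: [0.002, 1.0, 0.0, 0.003]
contact_force: [-0.1, -0.5, -0.7]
width: 0.0529
gripper_force: 42.2
```

Call:
send_rows(steps=[-0.2, 0.8, -1.3, 0, 0, -0.2, 1.4, -2.4, 0, 0, -0.2, 1.4, -2.4, 0, 0, -0.2, 1.4, -2.4, 0, 0, -0.2, 1.4, -2.4, 0, 0, -0.2, 1.4, -2.4, 0, 0, -0.2, 0.8, -1, 0, 0, -0.2, 0, 0, 0, 0, -0.2, 0, 0, 0, 0, -0.2, 0, 0, 0, 0])

```text
clock: 13.9
position: [0.5329, -0.0143, 0.112]
ee_rot: [0.0, 1.0, 0.0, -0.001]
contact_force: [-0.7, -0.4, -1.3]
width: 0.0535
gripper_force: 42.2
```

```bash
python3 - <<'E'
from h import *
s=get_state();print(s["position"].round(4),s["width"],s["contact_force"])
i=get_image("side")
cv2.imwrite("pics/e.png",cv2.resize(i["color"][140:280,220:380],(640,560),interpolation=2)[...,::-1])
E
```

```text
[ 0.5329 -0.0143  0.112 ] 0.05348789235226518 [-0.69448274 -0.42994477 -1.28281191]
```

View pics/e.png

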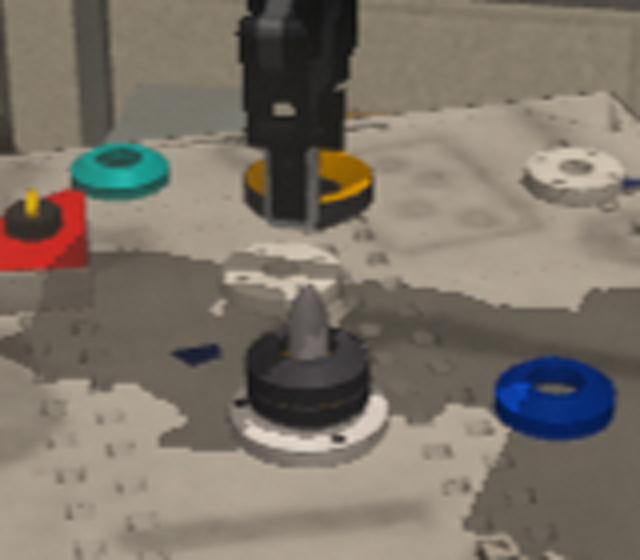

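The hollow-up spring is held with its hollow side up. Its centre is at crop x≈309 and the rod's at 308, so it is aligned.

Call:
send_rows(steps=[-0.2, 0, -0.1, 1, 0, -0.2, 0, 0, 1, 0, -0.2, 0, 0, 0.8, 0, -0.2, 0, 0, 0.6, 0, -0.2, 0, 0, 0.6, 0, -0.2, 0, 0, 0, 0])

```text
clock: 14.55
position: [0.5332, -0.0122, 0.0712]
ee_rot: [-0.0, 1.0, 0.0, -0.001]
contact_force: [0.2, 0.1, -0.1]
width: 0.0529
gripper_force: 42.2
```

Call:
send_rows(steps=[-0.2, 0, 0, 0.6, 0, -0.2, 0, 0, 0.6, 0, -0.2, 0, 0, 0.6, 0, -0.2, 0, 0, 0.5, 0, -0.2, 0, 0, 0, 0, -0.2, 0, 0, 0, 0])

```text
clock: 15.15
position: [0.5338, -0.0124, 0.0492]
ee_rot: [0.0, 1.0, 0.0, -0.0]
contact_force: [0.7, -0.0, -0.6]
width: 0.053
gripper_force: 42.2
```

Call:
send_rows(steps=[-0.2, 0, 0, 0.2, 0, -0.2, 0, 0, 0.1, 0, -0.2, 0, 0, 0, 0])

```text
clock: 15.45
position: [0.5338, -0.0124, 0.0463]
ee_rot: [0.0, 1.0, 0.0, 0.0]
contact_force: [-0.1, 0.3, -0.5]
width: 0.0532
gripper_force: 42.2
```

Call:
send_rows(steps=[-0.2, 0, 0, 0.1, 0, -0.2, 0, 0, 0.1, 0, -0.2, 0, 0, 0, 0])

```text
clock: 15.75
position: [0.534, -0.0124, 0.0451]
ee_rot: [0.0, 1.0, 0.0, 0.0]
contact_force: [-1.9, 1.1, 5.7]
width: 0.053
gripper_force: 42.7
```

Contact at the expected height; release and retreat.

Call:
send_rows(steps=[0.5, 0, 0, 0, 0, 0.5, 0, 0, 0, 0, 0.5, 0, 0, 0, 0, 0.6, 0, 0, 0, 0, 0.6, 0, 0, -1, 0, 0.6, 0, 0, -2, 0, 0.6, 0, 0, -3, 0, 0.6, 0, 0, -3, 0, 0.6, 0, 0, -2, 0, 0.6, 0, 0, 0, 0, 0.6, 0, 0, 0, 0, 0.6, 0, 0, 0, 0])

```text
clock: 16.95
position: [0.5329, -0.0122, 0.1533]
ee_rot: [-0.0, 1.0, 0.0, -0.001]
contact_force: [0.2, -0.8, 0.1]
width: 0.0686
gripper_force: 0.0
```

```bash
python3 - <<'E'
from h import *
i=get_image("side")
cv2.imwrite("pics/f.png",cv2.resize(i["color"][140:280,220:380],(640,560),interpolation=2)[...,::-1])
E
```

```text
(no output)
```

View pics/f.png

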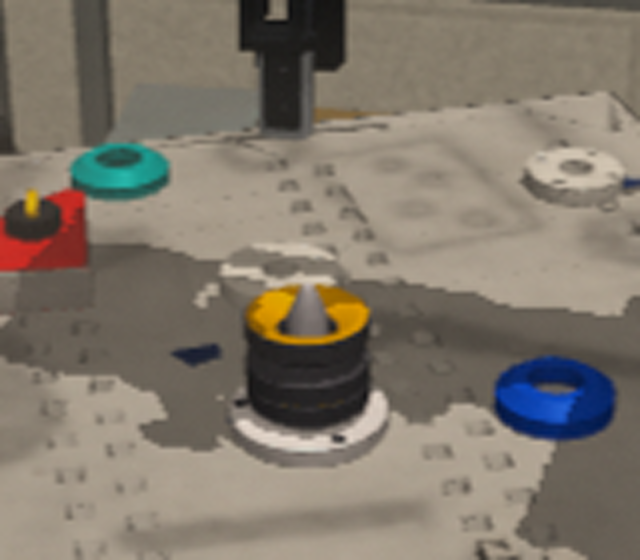

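The stack is level and threaded, with the yellow hollow up on top at crop (308,315). The gripper is clear.

```bash
python3 -c "
from rig import *
print(sign_off())"
```

```text
the job is handed in; nothing more can be done
None
```

Both springs are threaded on the arbor in order, crown-up then hollow-up, and look flat in the last side view; the flanges weren't touched, and I handed the job in at about 17 s of the 56 s (no verdict was returned).

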